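Sample the nutmegs and bring the reading lens to focus over them

TASK

Take up a scoopful of at least two nutmegs from the wooden stock tray, tip it into the white sample dish on the grading board, and set the scoop down flat on the table. Then pick up the reading lens and hold it level and still, centred over the dish, with the lens at its focal height, which is the height of the brass rider on the upright steel rule. Finish while still holding it there, with nothing but your hand carrying it; do not touch the nutmegs with the fingers, push the rider or knock the jar, bottle or tin about.

Things in the scene. Friction and masses are not known exactly. Their poses are not given: they have to be found in the camera images.
- stock_tray: Stock tray, fixed: a hardwood trough. Flat floor 160 mm along its x, 82 mm along its y, its top 8 mm above the table; the walls rise to 38 mm above the table, the two end walls (at +x and -x) leaning out 22 mm on the way, the long side walls 6 mm; rims 8 mm thick (220 x 110 mm overall). Origin at the centre of the underside, z up. The nutmegs lie in its +x half.
- nutmeg0: One of seven alike whole nutmegs that lie loose in the stock tray: a brown egg shape 29 mm long (its own x) and 22 mm thick, about 10 g; origin at its centre. It rolls.
- nutmeg1: One of seven alike whole nutmegs that lie loose in the stock tray: a brown egg shape 29 mm long (its own x) and 22 mm thick, about 10 g; origin at its centre. It rolls.
- nutmeg2: One of seven alike whole nutmegs that lie loose in the stock tray: a brown egg shape 29 mm long (its own x) and 22 mm thick, about 10 g; origin at its centre. It rolls.
- nutmeg3: One of seven alike whole nutmegs that lie loose in the stock tray: a brown egg shape 29 mm long (its own x) and 22 mm thick, about 10 g; origin at its centre. It rolls.
- nutmeg4: One of seven alike whole nutmegs that lie loose in the stock tray: a brown egg shape 29 mm long (its own x) and 22 mm thick, about 10 g; origin at its centre. It rolls.
- nutmeg5: One of seven alike whole nutmegs that lie loose in the stock tray: a brown egg shape 29 mm long (its own x) and 22 mm thick, about 10 g; origin at its centre. It rolls.
- nutmeg6: One of seven alike whole nutmegs that lie loose in the stock tray: a brown egg shape 29 mm long (its own x) and 22 mm thick, about 10 g; origin at its centre. It rolls.
- scoop: Loose flat-bottomed steel scoop, 150 g, standing on the table, handle towards the robot. Origin under the pan; x to the open nose, z up. Pan 66 mm wide (y), floor 2 mm thick from x = -32 to the thin lip at x = 38 mm; side walls 34 mm high at the back, 8 mm at x = 33; back wall 34 mm. Wooden handle, flat sides 20 mm apart (y), 22 mm deep, rises backward at 34 degrees to x = -124, z = 90 mm.
- scoop_grip (a point): Point on the axis of the scoop's wooden handle near its middle, at x = -79, y = 0, z = 59 mm in the scoop's frame; the handle is 20 mm wide here. Axes as the scoop's.
- scoop_lip (a point): Middle of the scoop's front lip, at its underside: x = 38, y = 0, z = 0 mm in the scoop's frame. Axes as the scoop's.
- scoop_pan (a point): Middle of the space inside the scoop's pan: x = 2, y = 0, z = 14 mm in the scoop's frame. Axes as the scoop's.
- grading_board: Grading board, fixed: wooden base 190 (x) x 150 (y) x 15 mm with the white sample dish (centre at x = -20 mm) and, at x = 80 mm, a wooden block 30 mm high in which a steel rule 25 mm wide stands upright to 180 mm above the table. Origin at the centre of the underside; the rule's side is +x, z up.
- dish_center (a point): Centre of the inner floor of the sample dish (a round white dish, 120 mm across its rim, about 100 mm across near the floor, 4 mm wall), 19 mm above the table. The dish's rim is 26 mm above this point. Axes as the board's.
- focus_mark (a point): Centre of the brass rider (32 mm wide, 10 mm high) clamped on the steel rule, 105 to 155 mm above the table: its height is the focal height for the middle of the lens. It stands 100 mm from the dish's centre along the board's +x. Axes as the board's.
- loupe: Loose reading lens, 120 g, lying flat, handle towards the robot: glass in a round steel rim of 74 mm outer diameter, 16 mm high, and a straight black handle, flat sides 20 mm apart (y), 16 mm high, from x = -50 to -145 mm. Origin under the lens's centre, on the table; x points away from the handle, z is the optical axis, up.
- lens_center (a point): Middle of the lens, 8 mm above the loupe's origin along its z. Axes as the loupe's.
- loupe_grip (a point): Point in the middle of the loupe's handle near the rim, close to its balance point: x = -70, y = 0, z = 8 mm in the loupe's frame. Axes as the loupe's.
- spice_jar: Bystander: a small glass jar with a white cap, 44 mm across, 58 mm high. Origin under its centre.
- oil_bottle: Bystander: a small amber bottle with a brass cap, 36 mm across, 95 mm high. Origin under its centre.
- pepper_tin: Bystander: a tin with a pale paper label, 52 mm across, 70 mm high. Origin under its centre.
There are look-alikes about, which are no part of the job. Of the things that look like the scoop, the middle-sized one is meant.

How it is judged:
On the way, in this order (a step that is already met when the one before it is completed fails the run):
1. the scoop is lifted clear of the tray, in the hand, with at least two nutmegs in it (height (world z) of scoop above 0.06 m and contact force between the fingers and scoop above 1 N and ((distance between nutmeg0 and scoop_pan below 0.045 m and distance between any of nutmeg1, nutmeg2, nutmeg3, nutmeg4, nutmeg5, nutmeg6 and scoop_pan below 0.045 m) or (distance between nutmeg1 and scoop_pan below 0.045 m and distance between any of nutmeg2, nutmeg3, nutmeg4, nutmeg5, nutmeg6 and scoop_pan below 0.045 m) or (distance between nutmeg2 and scoop_pan below 0.045 m and distance between any of nutmeg3, nutmeg4, nutmeg5, nutmeg6 and scoop_pan below 0.045 m) or (distance between nutmeg3 and scoop_pan below 0.045 m and distance between any of nutmeg4, nutmeg5, nutmeg6 and scoop_pan below 0.045 m) or (distance between nutmeg4 and scoop_pan below 0.045 m and distance between any of nutmeg5, nutmeg6 and scoop_pan below 0.045 m) or (distance between nutmeg5 and scoop_pan below 0.045 m and distance between nutmeg6 and scoop_pan below 0.045 m))), for 0.2 s.
2. at least two nutmegs lie in the sample dish (((distance between nutmeg0 and dish_center below 0.05 m and distance between any of nutmeg1, nutmeg2, nutmeg3, nutmeg4, nutmeg5, nutmeg6 and dish_center below 0.05 m) or (distance between nutmeg1 and dish_center below 0.05 m and distance between any of nutmeg2, nutmeg3, nutmeg4, nutmeg5, nutmeg6 and dish_center below 0.05 m) or (distance between nutmeg2 and dish_center below 0.05 m and distance between any of nutmeg3, nutmeg4, nutmeg5, nutmeg6 and dish_center below 0.05 m) or (distance between nutmeg3 and dish_center below 0.05 m and distance between any of nutmeg4, nutmeg5, nutmeg6 and dish_center below 0.05 m) or (distance between nutmeg4 and dish_center below 0.05 m and distance between any of nutmeg5, nutmeg6 and dish_center below 0.05 m) or (distance between nutmeg5 and dish_center below 0.05 m and distance between nutmeg6 and dish_center below 0.05 m))), for 0.2 s.
3. the scoop stands flat on its base again, let go (height (world z) of scoop below 0.02 m and angle between scoop's own z axis and vertical below 0.17 rad and contact force between the fingers and scoop below 0.1 N and linear speed of scoop below 0.03 m/s), for 0.3 s.
At the end, for the whole second after the job is handed in: The lens is held still by the gripper alone, level within 8 degrees, within 10 mm of the rider's height and 20 mm of the dish's centre seen from above; two or more nutmegs lie in the dish; the scoop stands flat within 10 degrees, under 20 mm up, let go (all of step 3 and ((distance between nutmeg0 and dish_center below 0.05 m and distance between any of nutmeg1, nutmeg2, nutmeg3, nutmeg4, nutmeg5, nutmeg6 and dish_center below 0.05 m) or (distance between nutmeg1 and dish_center below 0.05 m and distance between any of nutmeg2, nutmeg3, nutmeg4, nutmeg5, nutmeg6 and dish_center below 0.05 m) or (distance between nutmeg2 and dish_center below 0.05 m and distance between any of nutmeg3, nutmeg4, nutmeg5, nutmeg6 and dish_center below 0.05 m) or (distance between nutmeg3 and dish_center below 0.05 m and distance between any of nutmeg4, nutmeg5, nutmeg6 and dish_center below 0.05 m) or (distance between nutmeg4 and dish_center below 0.05 m and distance between any of nutmeg5, nutmeg6 and dish_center below 0.05 m) or (distance between nutmeg5 and dish_center below 0.05 m and distance between nutmeg6 and dish_center below 0.05 m)) and horizontal distance between lens_center and dish_center below 0.02 m and z of lens_center in the frame of focus_mark between -0.01 and 0.01 m and angle between loupe's own z axis and vertical below 0.14 rad and linear speed of loupe below 0.02 m/s and angular speed of loupe below 0.2 rad/s and contact force between the fingers and loupe above 1 N and contact force between loupe and grading_board below 0.1 N and contact force between loupe and scoop below 0.1 N and contact force between loupe and spice_jar below 0.1 N and contact force between loupe and oil_bottle below 0.1 N and contact force between loupe and pepper_tin below 0.1 N); the arm keeps its last pose, push and grip.
It fails at once if a nutmeg is touched with the fingers (contact force between the fingers and nutmeg0 above 0.3 N or contact force between the fingers and nutmeg1 above 0.3 N or contact force between the fingers and nutmeg2 above 0.3 N or contact force between the fingers and nutmeg3 above 0.3 N or contact force between the fingers and nutmeg4 above 0.3 N or contact force between the fingers and nutmeg5 above 0.3 N or contact force between the fingers and nutmeg6 above 0.3 N).
It fails at once if the jar, bottle or tin is shifted by more than 30 mm (distance of any of spice_jar, oil_bottle, pepper_tin from where it was at the start of the episode above 0.03 m).
It fails at once if the rider is pushed off its mark by more than 5 mm (distance of focus_mark from where it was at the start of the episode above 0.005 m).
It also fails if it takes over 72 s, if anything falls off the work surface, if the arm or the gripper's body presses on something with over 40 N, if the wrist force passes 120 N, or if a joint passes its speed limit or range.

ROBOT

A 7-joint arm with a two-finger parallel gripper is mounted at the origin on the work surface. World frame = base frame: x ahead of the robot, y to its left, z up, the work surface at z = 0. Lengths are in m, angles in rad, forces in N, time in s.
With the tool pointing down it reaches from about 0.425 to 0.875 m from the base axis. Payload 4.7 kg.
Tool frame: the origin (TCP) lies on the centre line of the jaws, within the pads' length; the fingertips stand 25 mm ahead of it and the grasp point (between the pads) lies 6 mm ahead of it; z points along the fingers, y is the line along which they close (so a half turn about z gives the same grasp; the last joint's range is limited). The gripper opens to 87 mm and grips with 3 to 60 N. Pads are 19 mm wide; open, the fingers measure 117 mm over their backs; the gripper's body (75 mm by 190 mm) begins 51 mm behind the grasp point.
Start: joints at [1.265, 0.321, -0.07, 1.45, 0.023, 1.371, -0.057], TCP at [0.204, -0.617, 0.248] pointing down, gripper open.
Joint ranges: [-2.86, 2.86], [-0.3, 2.09], [-1.38, 1.24], [0.06, 2.45], [-1.56, 4.7], [0.09, 2.05], [-2.69, 2.69]. Speed limits (rad/s): [2.57, 2.57, 3.14, 3.14, 3.14, 3.14, 3.14].

INTERFACE

Orientations are given as a rotation vector (axis times angle).
In Python, from rig import ctrl gives the robot as it stands.
- The arm moves only by the shell command python3 -m pendant 'ROWS' [OPENING]. ROWS is JSON, a list of rows, each an object with "linear": the shift along the world's x, y, z in units of 25 mm (1.0 is 25 mm), a list of three; "twist": the turn, a rotation vector about the world's x, y, z in units of 5 degrees (1.0 is 5 degrees), a list of three. A call has 1 to 20 rows; each row shifts and turns the commanded pose from where the row before left it; what a row does not reach is not made up. A row lasts 1/8 s, in which the tool goes at most 62.5 mm and 10.7 degrees, less where a joint would pass 70% of its speed; a pose out of reach is approached as far as the arm can. A call is refused whole if a number of a shift passes 1 or a number of a turn 1, either way. A call with a gripper value outside its range is refused whole. OPENING is the closure, from -1 (fully open) to 1 (shut), set as the call begins (- or left out, the last holds). The fingers move at their own pace and stop on an object; the grip force is fixed at half the most. Time passes only in rows, so rows that do not move let the fingers close. It gives the time, the measured TCP pose, the force, the opening and the grip force at its end, in the units of the state.
- ctrl.get_obs(): the state, without advancing time (a new reading comes with each control period).
- ctrl.grab_frame(name): name is "side" or "top"; returns (picture, depth): 420x560x3 uint8, blue, green, red; 420x560 float32, m along the optical axis (not along the pixel's ray), 0 where there is no reading.
- ctrl.camera_model(name): a dict with "camera_matrix" (3x3 intrinsics, pixels), "eye" and "attitude" of the camera in the world. Camera axes: x right, y up, looking along -z (the intrinsics and any distortion apply to the point x, -y, -z); pixel columns grow to the right and rows downward; lengths in m; the calibration is good to about 2 mm. A picture is of the moment at which its call begins. camera_model takes no time and is no camera call.
- ctrl.close_job(): hands the job in; it is judged then, once.
The state is a dict: "t": time; "qpos": joint angles; "qd": joint speeds; "effort": joint torques, N m; "eef_pos": TCP position; "eef_rot": TCP orientation; "wrist_force": force on the tool from outside, world axes, zero at the start; "torque": the same for the moment, N m; "finger_gap": opening from 0.0 (shut) to 1.0 (fully open); "grasp_force": force on a finger pad.
Only numpy, scipy, OpenCV 4.12 (cv2) and the standard library are available. Lean on these libraries where they do the work, as an engineer would, in place of code of your own. Each camera call takes 0.05 s, during which the arm holds its last target. There are 200 camera calls.

## Working session

There is one attempt and no reset: what is moved stays moved. The work goes in short steps, Python scripts to look and compute and a shell command to move; the robot and the scene stay as the last step left them, time stands still between calls to the robot, and variables do not carry over. Pictures are saved under pics/ and viewed, at most 10 in all, crops included, and the job is handed in when it is done.

```bash
mkdir -p pics; ls; cat > h.py <<'E'
import numpy as np,cv2
from rig import ctrl
def grab(n):
    im,d=ctrl.grab_frame(n); return im,d,ctrl.camera_model(n)
def R_(m):
    a=np.array(m["attitude"],float)
    if a.shape==(3,3): return a
    return cv2.Rodrigues(a)[0]
def cloud(d,m):
    K=np.array(m["camera_matrix"]);v,u=np.mgrid[:d.shape[0],:d.shape[1]]
    P=np.stack([(u-K[0,2])/K[0,0]*d,-(v-K[1,2])/K[1,1]*d,-d],-1)
    return P@R_(m).T+np.array(m["eye"])
E
python3 - <<'E'
from h import *
for n in("top","side"):
    im,d,m=grab(n);print(m);cv2.imwrite(f"pics/{n}0.png",im);np.savez(f"{n}0.npz",im=im,d=d,P=cloud(d,m))
print(ctrl.get_obs())
E
```

```text
pics
{'camera_matrix': array([[381.42886771,   0.        , 275.18633225],
       [  0.        , 381.42886771, 212.468586  ],
       [  0.        ,   0.        ,   1.        ]]), 'eye': array([ 0.32256371, -0.00161101,  1.22821592]), 'attitude': array([ 0.12207225, -0.11805889, -1.59631269])}
{'camera_matrix': array([[395.93527323,   0.        , 283.75758307],
       [  0.        , 395.93527323, 207.21618742],
       [  0.        ,   0.        ,   1.        ]]), 'eye': array([0.45974501, 0.65319589, 0.83266746]), 'attitude': array([ 0.02709187, -1.04828979, -2.8794209 ])}
{'t': 0.1, 'qpos': array([ 1.26511192,  0.32175179, -0.07005164,  1.45154376,  0.02260244,
        1.37085063, -0.05691727]), 'qd': array([-0.00018955, -0.00077817, -0.0006144 , -0.00155671,  0.00021215,
        0.0003208 ,  0.00137977]), 'effort': array([-6.45127911e-04, -4.92574561e+01, -4.06147884e-01, -3.13398814e+01,
       -6.41892641e-02,  3.95546306e-02,  8.43410794e-05]), 'eef_pos': array([ 0.2041238 , -0.61662611,  0.24657336]), 'eef_rot': array([-3.09982264e+00, -4.99872211e-01,  6.09195380e-04]), 'wrist_force': array([-0.1486173 ,  0.90502786, -0.33612446]), 'torque': array([-0.04797543,  0.0001688 ,  0.0136417 ]), 'grasp_force': 0.0, 'finger_gap': 0.9984300701019583}
```

View pics/top0.png

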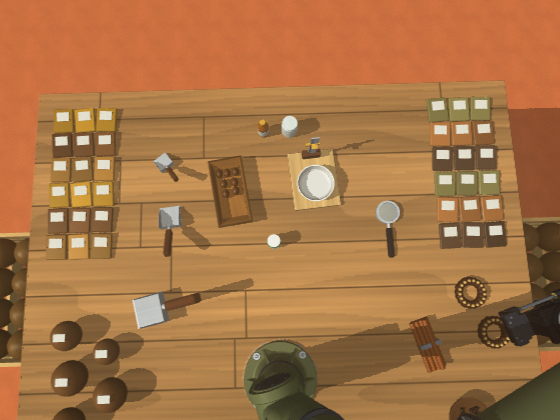

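View pics/side0.png

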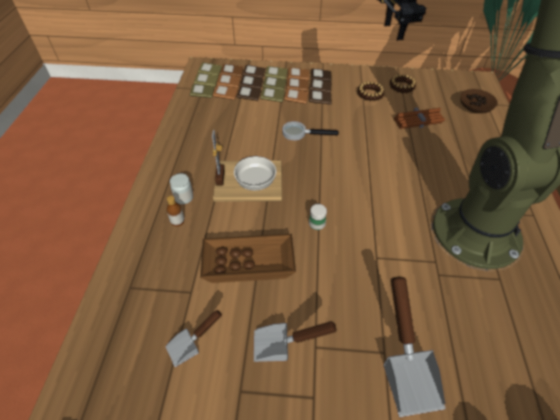

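Top view: scoop candidates are small (164,162), middle (170,217) and large (150,310), so I choose the middle one at (170,217). Lens is at (388,212), tray (231,191) with nutmegs near (230,180), dish (316,183), rule and rider (313,145). Side view: the same middle scoop is at (272,342) and the rider is near (217,150).

```bash
python3 - <<'E'
from h import *
T=np.load("top0.npz");S=np.load("side0.npz")
P=T["P"];Q=S["P"]
def px(n,u,v): 
    A=P if n=="t" else Q
    return np.round(A[v,u],3)
for nm,a,b in [("small",(164,162),(182,347)),("mid",(170,217),(272,342)),("large",(150,310),(412,382)),("loupe",(388,212),(294,131)),("dish",(316,183),(255,173)),("table",(200,280),(350,280))]:
    print(nm,px("t",*a),px("s",*b))
from scipy import ndimage
# fused height map 2mm, x 0.2..0.8, y -.35..0.45
H=np.zeros((330,420));
pts=np.concatenate([P.reshape(-1,3),Q.reshape(-1,3)])
for nm,A in (("t",P),("s",Q)):
    m=(A[...,2]>.012)&(A[...,0]>.25)&(A[...,0]<.75)&(abs(A[...,1])<.45)&(A[...,2]<.25)
    l,n=ndimage.label(m)
    for i in range(1,n+1):
        p=A[l==i]
        if len(p)<40: continue
        vv,uu=np.where(l==i)
        c=p[:,:2].mean(0);r=cv2.minAreaRect(p[:,:2].astype(np.float32)*1000)
        print(nm,len(p),"px",int(uu.mean()),int(vv.mean()),"mean",c.round(3),"rect",np.round(r[0]),np.round(r[1]),round(r[2]),"zmax",p[:,2].max().round(3))
# big picture crops
im=T["im"];s=S["im"]
a=cv2.resize(im[140:270,140:350],None,fx=3.8,fy=3.8,interpolation=cv2.INTER_CUBIC)
cv2.imwrite("pics/crop1.png",a[:,:800])
E
```

```text
small [0.691 0.364 0.001] [ 0.691  0.358 -0.002]
mid [ 0.506  0.342 -0.001] [0.502 0.334 0.004]
large [0.213 0.399 0.004] [0.214 0.391 0.001]
loupe [ 0.5   -0.364  0.013] [ 0.498 -0.355  0.013]
dish [ 0.601 -0.136  0.019] [ 0.598 -0.149  0.019]
table [ 0.301  0.244 -0.004] [ 0.331  0.168 -0.   ]
t 2503 px 313 176 mean [ 0.619 -0.129] rect [ 617. -130.] [190. 150.] 5 zmax 0.181
t 1168 px 228 187 mean [0.592 0.146] rect [580. 142.] [221. 110.] 9 zmax 0.044
t 115 px 170 171 mean [0.645 0.328] rect [640. 335.] [79. 48.] 23 zmax 0.076
t 92 px 235 186 mean [0.597 0.126] rect [598. 126.] [53. 21.] 8 zmax 0.034
t 50 px 223 183 mean [0.607 0.163] rect [610. 165.] [24. 26.] 70 zmax 0.033
t 50 px 225 193 mean [0.575 0.157] rect [576. 158.] [23. 25.] 59 zmax 0.035
t 140 px 388 212 mean [ 0.499 -0.364] rect [ 501. -363.] [74. 74.] 57 zmax 0.021
t 302 px 168 236 mean [0.439 0.33 ] rect [450. 333.] [150.  67.] 6 zmax 0.101
t 146 px 390 242 mean [ 0.401 -0.364] rect [ 402. -364.] [92. 20.] 2 zmax 0.023
t 159 px 273 241 mean [0.414 0.006] rect [415.   7.] [41. 41.] 88 zmax 0.063
t 46 px 156 294 mean 
[... 435 characters left out ...]
4.] 9 zmax 0.042
s 168 px 241 253 mean [0.597 0.13 ] rect [599. 129.] [56. 20.] 6 zmax 0.032
s 90 px 248 264 mean [0.575 0.162] rect [576. 161.] [29. 17.] 9 zmax 0.03
s 89 px 234 265 mean [0.608 0.167] rect [609. 166.] [29. 18.] 0 zmax 0.031
s 375 px 396 296 mean [0.257 0.262] rect [257. 264.] [17. 84.] 3 zmax 0.137
s 322 px 205 324 mean [0.639 0.328] rect [642. 328.] [77. 17.] 37 zmax 0.074
s 797 px 302 334 mean [0.441 0.335] rect [452. 334.] [151.  68.] 6 zmax 0.098
s 45 px 180 333 mean [0.695 0.338] rect [697. 339.] [34.  6.] 28 zmax 0.026
s 45 px 189 353 mean [0.666 0.377] rect [668. 377.] [33.  3.] 37 zmax 0.026
s 274 px 391 374 mean [0.261 0.39 ] rect [260. 398.] [20. 78.] 0 zmax 0.049
```

View pics/crop1.png

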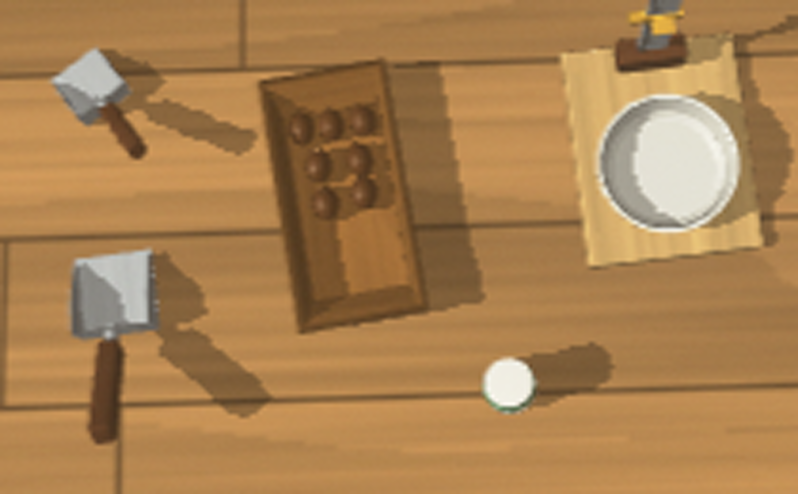

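Crop: the middle-sized scoop is open towards +x. The tray holds 3+2+2 nutmegs in its +x half. Next I fit yaws and origins.

```bash
python3 - <<'E'
from h import *
out={}
for n in("top","side"):
    Z=np.load(n+"0.npz");P=Z["P"];im=Z["im"].astype(int);b,g,r=im[...,0],im[...,1],im[...,2]
    def sel(x0,x1,y0,y1,z0,z1): return (P[...,0]>x0)&(P[...,0]<x1)&(P[...,1]>y0)&(P[...,1]<y1)&(P[...,2]>z0)&(P[...,2]<z1)
    def line(p):
        c=p[:,:2].mean(0);u,s,v=np.linalg.svd(p[:,:2]-c);d=v[0]*np.sign(v[0][0]);return c.round(4),np.degrees(np.arctan2(d[1],d[0])).round(1)
    h=P[sel(.3,.46,.27,.40,.05,.12)]
    print(n,"scoop handle",line(h),"x at zbins",[(z,np.round(h[abs(h[:,2]-z)<.004].mean(0),3).tolist()) for z in(.06,.07,.08,.09)])
    m=sel(.42,.56,.27,.40,-.01,.05)&(abs(r-b)<25)&(r>110)
    q=P[m][:,:2].astype(np.float32)*1000;print(" pan grey",len(q),cv2.minAreaRect(q),q.min(0),q.max(0))
    m=sel(.3,.56,.27,.40,.006,.05)&~sel(.3,.46,.27,.40,.03,.12);q=P[m][:,:2].astype(np.float32)*1000;print(" pan z>6",len(q),cv2.minAreaRect(q))
    h=P[sel(.34,.445,-.45,-.3,.008,.03)];print(" loupe handle",line(h),h[:,2].max(),np.median(h[:,2]),"x",h[:,0].min())
    h=P[sel(.455,.56,-.45,-.3,.006,.03)];print(" loupe rim",cv2.minEnclosingCircle(h[:,:2].astype(np.float32)*1000))
    m=sel(.65,.75,-.2,-.05,.09,.17)&(r-b>70);q=P[m];print(" rider",len(q),np.median(q,0).round(4),q[:,2].min(),q[:,2].max())
    h=P[sel(.50,.69,-.22,-.06,.035,.055)];print(" dish rim",cv2.minEnclosingCircle(h[:,:2].astype(np.float32)*1000))
    m=sel(.4,.75,-.25,0,.008,.055);print(" board",cv2.minAreaRect(P[m][:,:2].astype(np.float32)*1000))
    m=sel(.45,.72,.06,.22,.008,.055);print(" tray",cv2.minAreaRect(P[m][:,:2].astype(np.float32)*1000))
    c=np.array([.580,.142]);a=np.radians(9.);F=np.array([[np.cos(a),np.sin(a)],[-np.sin(a),np.cos(a)]])
    T=P.copy();T[...,:2]=(P[...,:2]-c)@F.T
    m=(abs(T[...,0])<.08)&(abs(T[...,1])<.038)&(T[...,2]>.024);p=T[m];print(" nutmeg x range in tray",p[:,0].min().round(3),p[:,0].max().round(3),"y",p[:,1].min().round(3),p[:,1].max().round(3))
E
```

```text
top scoop handle (array([0.4129, 0.3266]), np.float64(6.8)) x at zbins [(0.06, [0.438, 0.33, 0.06]), (0.07, [0.42, 0.325, 0.07]), (0.08, [0.406, 0.327, 0.081]), (0.09, [0.39, 0.325, 0.09])]
 pan grey 371 ((501.7503662109375, 338.177978515625), (77.39656066894531, 66.5213851928711), 4.874066352844238) [462.96094 303.88358] [541.62964 374.5459 ]
 pan z>6 136 ((430.9561767578125, 309.770751953125), (240.94493103027344, 102.66712188720703), 24.912063598632812)
 loupe handle (array([ 0.4002, -0.3639]), np.float64(0.5)) 0.0228865649137322 0.014535320546417152 x 0.35601023735264514
 loupe rim ((509.01068115234375, -381.0631103515625), 78.05529022216797)
 rider 57 [ 0.692  -0.1198  0.1322] 0.09429541580472178 0.14041443829882394
 dish rim ((614.5068359375, -123.14276123046875), 78.83070373535156)
 board ((554.6815795898438, -120.0037841796875), (188.42193603515625, 342.1490173339844), 80.59191131591797)
 tray ((579.77783203125, 141.72308349609375), (220.98257446289062, 110.25535583496094), 8.875922203063965)
 nutmeg x range in tray -0.013 0.077 y -0.036 0.033
side scoop handle (array([0.414 
[... 341 characters left out ...]
2324219, 338.7699890136719), (74.12366485595703, 67.79020690917969), 5.16431188583374)
 loupe handle (array([ 0.4006, -0.3603]), np.float64(2.0)) 0.02224969408510513 0.014805231678046593 x 0.356357847247679
 loupe rim ((496.82257080078125, -364.07305908203125), 41.41142272949219)
 rider 49 [ 0.6908 -0.1147  0.1321] 0.12749759252677106 0.13758977740659428
 dish rim ((616.4116821289062, -126.91859436035156), 79.49618530273438)
 board ((569.3596801757812, -103.56834411621094), (279.1795654296875, 214.44712829589844), 2.1327128410339355)
 tray ((579.3316650390625, 141.79046630859375), (220.28997802734375, 113.89801025390625), 8.880581855773926)
 nutmeg x range in tray -0.013 0.079 y -0.035 0.036
```

```bash
python3 -m pendant '[{"linear":[0.75,1,0.05],"twist":[0,0,-0.12]},{"linear":[0.75,1,0.05],"twist":[0,0,-0.12]},{"linear":[0.75,1,0.05],"twist":[0,0,-0.12]},{"linear":[0.75,1,0.05],"twist":[0,0,-0.12]},{"linear":[0.75,1,0.05],"twist":[0,0,-0.12]},{"linear":[0.75,1,0.05],"twist":[0,0,-0.12]},{"linear":[0.75,1,0.05],"twist":[0,0,-0.12]},{"linear":[0.75,1,0.05],"twist":[0,0,-0.12]},{"linear":[0.75,1,0.05],"twist":[0,0,-0.12]},{"linear":[0.75,1,0.05],"twist":[0,0,-0.12]},{"linear":[0.75,1,0],"twist":[-0.1,1,-0.12]},{"linear":[0.75,1,0],"twist":[-0.1,1,-0.12]},{"linear":[0.75,1,0],"twist":[-0.1,1,-0.12]},{"linear":[0.75,1,0],"twist":[-0.1,1,-0.12]},{"linear":[0.75,1,0],"twist":[-0.1,1,-0.12]},{"linear":[0.75,1,0],"twist":[-0.1,1,-0.12]},{"linear":[0.75,1,0],"twist":[-0.1,1,-0.12]},{"linear":[0.75,0.8,0],"twist":[-0.1,1,-0.12]},{"linear":[0.75,0.2,0],"twist":[-0.1,1,-0.12]},{"linear":[0,0,0],"twist":[-0.1,1,-0.12]}]'
cat >> h.py <<'E'
from scipy.spatial.transform import Rotation as Ro
def st(pr=True):
    o=ctrl.get_obs();R=Ro.from_rotvec(o["eef_rot"]).as_matrix();z=R[:,2];x=R[:,0]
    # yaw/tilt: tool = Rz(yaw) Ry(tilt) * down
    yx=np.cross(z,[0,0,1]) if 0 else -R[:,1]
    yaw=np.degrees(np.arctan2(-yx[0],yx[1]));f=np.array([np.cos(np.radians(yaw)),np.sin(np.radians(yaw)),0])
    tilt=np.degrees(np.arctan2(-z@f,-z[2]))
    print("t",round(o["t"],2),"pos",o["eef_pos"].round(4),"grasp",(o["eef_pos"]+.006*z).round(4),"yaw",yaw.round(1),"tilt",tilt.round(1),"roll",np.degrees(np.arcsin(yx[2])).round(1),"F",o["wrist_force"].round(1),"gap",round(o["finger_gap"],3),"gf",round(o["grasp_force"],1),"q",o["qpos"].round(2))
    return o
E
python3 -c "from h import *;st()"
```

```text
t: 2.6
eef_pos: [0.53, -0.1802, 0.227]
eef_rot: [-2.865, -0.18, 1.2]
wrist_force: [-0.5, -0.8, -2.4]
finger_gap: 1.0
grasp_force: 0.0
t 2.6 pos [ 0.53   -0.1802  0.227 ] grasp [ 0.5257 -0.1803  0.2228] yaw 5.5 tilt 45.3 roll 4.1 F [-0.5 -0.8 -2.4] gap 1.0 gf 0.0 q [-0.06  0.73  0.43  1.17  0.    2.05 -1.06]
```

```bash
python3 -m pendant '[{"linear":[-0.3,1,0.2],"twist":[0.1,-1,0]},{"linear":[-0.3,1,0.2],"twist":[0.1,-1,0]},{"linear":[-0.3,1,0],"twist":[0.1,-1,0]},{"linear":[-0.3,1,0],"twist":[0.1,-1,0]},{"linear":[-0.3,1,0],"twist":[0.1,-1,0]},{"linear":[-0.3,1,0],"twist":[0.1,-1,0]},{"linear":[-0.3,1,0],"twist":[0.1,-1,0]},{"linear":[-0.3,1,0],"twist":[0.1,-1,0]},{"linear":[-0.3,1,0],"twist":[0.1,-1,0]},{"linear":[-0.3,1,0],"twist":[0.1,-1,0]},{"linear":[-0.3,1,0],"twist":[0.1,-1,0]},{"linear":[-0.3,1,0],"twist":[0.1,-1,0]},{"linear":[-0.3,1,0],"twist":[0.1,-1,0]},{"linear":[-0.3,1,0],"twist":[0,0,0]},{"linear":[-0.3,1,0],"twist":[0,0,0]},{"linear":[-0.3,1,0],"twist":[0,0,0]},{"linear":[-0.3,1,0],"twist":[0,0,0]},{"linear":[-0.3,1,0],"twist":[0,0,0]},{"linear":[-0.3,1,0],"twist":[0,0,0]},{"linear":[0,1,0],"twist":[0,0,0]}]'
python3 - <<'E'
from h import *
st()
for n in("top","side"):
    im,d,m=grab(n);np.savez(n+"1.npz",im=im,d=d,P=cloud(d,m))
st()
E
```

```text
t: 5.1
eef_pos: [0.3994, 0.3216, 0.2354]
eef_rot: [-3.031, -0.238, -0.506]
wrist_force: [0.5, 0.1, -0.1]
finger_gap: 1.0
grasp_force: 0.0
t 5.1 pos [0.3994 0.3216 0.2354] grasp [0.4013 0.3221 0.2297] yaw 9.3 tilt -19.1 roll 1.9 F [ 0.5  0.1 -0.1] gap 1.0 gf 0.0 q [-0.33 -0.17 -0.47  2.02  0.11  0.99 -2.27]
t 5.2 pos [0.3992 0.3234 0.2355] grasp [0.4011 0.3239 0.2298] yaw 9.5 tilt -19.1 roll 2.0 F [-1.  -0.2  0.5] gap 0.999 gf 0.0 q [-0.33 -0.17 -0.47  2.02  0.11  0.98 -2.27]
```

```bash
python3 -m pendant '[{"linear":[0.3,0.2,-1],"twist":[-0.2,0,-0.35]},{"linear":[0,0,-1],"twist":[-0.2,0,-0.35]},{"linear":[0,0,-1],"twist":[0,-0.2,0]},{"linear":[0,0,-1],"twist":[0,0,0]},{"linear":[0,0,-0.6],"twist":[0,0,0]},{"linear":[0,0,0],"twist":[0,0,0]}]'
python3 - <<'E'
from h import *
st()
im,d,m=grab("side");cv2.imwrite("pics/s2.png",cv2.resize(im[230:400,200:400],None,fx=3,fy=3,interpolation=cv2.INTER_CUBIC))
E
```

```text
t: 5.95
eef_pos: [0.4073, 0.3248, 0.1196]
eef_rot: [-3.079, -0.155, -0.536]
wrist_force: [0.2, -0.5, 0.1]
finger_gap: 1.0
grasp_force: 0.0
t 5.95 pos [0.4073 0.3248 0.1196] grasp [0.4093 0.3249 0.1139] yaw 5.7 tilt -19.8 roll -0.3 F [ 0.2 -0.5  0.1] gap 1.0 gf 0.0 q [-0.33  0.01 -0.55  2.13  0.35  0.79 -2.57]
```

View pics/s2.png

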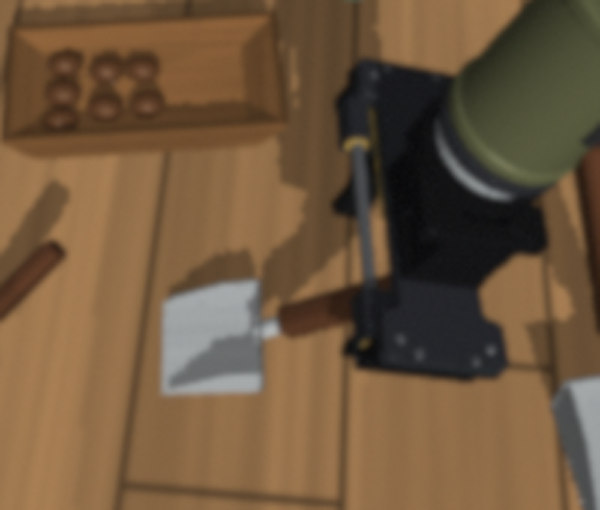

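The picture shows the open fingers straddling the handle (around 350,300 in the crop), with the scoop undisturbed. Next I go down and close.

```bash
python3 -m pendant '[{"linear":[0,0.16,-0.8],"twist":[0,0,0]},{"linear":[0,0,-0.8],"twist":[0,0,0]},{"linear":[0,0,-0.4],"twist":[0,0,0]},{"linear":[0,0,0],"twist":[0,0,0]}]'
python3 -m pendant '[{"linear":[0,0,0],"twist":[0,0,0]},{"linear":[0,0,0],"twist":[0,0,0]},{"linear":[0,0,0],"twist":[0,0,0]},{"linear":[0,0,0],"twist":[0,0,0]},{"linear":[0,0,0],"twist":[0,0,0]},{"linear":[0,0,0],"twist":[0,0,0]}]' 1
python3 -c "from h import *;st()"
```

```text
t: 6.5
eef_pos: [0.408, 0.3301, 0.0711]
eef_rot: [-3.076, -0.156, -0.54]
wrist_force: [-0.4, 0.3, -0.5]
finger_gap: 0.999
grasp_force: 0.0
t: 7.25
eef_pos: [0.4077, 0.3299, 0.0707]
eef_rot: [-3.077, -0.155, -0.539]
wrist_force: [-0.0, -0.2, -0.5]
finger_gap: 0.405
grasp_force: 0.0
t 7.25 pos [0.4077 0.3299 0.0707] grasp [0.4097 0.3301 0.065 ] yaw 5.8 tilt -19.9 roll -0.2 F [-0.  -0.2 -0.5] gap 0.405 gf 0.0 q [-0.43  0.09 -0.47  2.17  0.46  0.7  -2.69]
```

```bash
python3 -m pendant '[{"linear":[0,0,0],"twist":[0,0,0]},{"linear":[0,0,0],"twist":[0,0,0]},{"linear":[0,0,0],"twist":[0,0,0]},{"linear":[0,0,0],"twist":[0,0,0]},{"linear":[0,0,0],"twist":[0,0,0]}]' 1
python3 -c "from h import *;st()"
```

```text
t: 7.88
eef_pos: [0.4077, 0.3301, 0.0707]
eef_rot: [-3.076, -0.156, -0.539]
wrist_force: [0.5, 0.4, 1.1]
finger_gap: 0.226
grasp_force: 30.0
t 7.88 pos [0.4077 0.3301 0.0707] grasp [0.4098 0.3303 0.0651] yaw 5.8 tilt -19.9 roll -0.2 F [0.5 0.4 1.1] gap 0.226 gf 30.0 q [-0.43  0.09 -0.47  2.17  0.46  0.7  -2.69]
```

```bash
python3 -m pendant '[{"linear":[0,0,0.5],"twist":[0,0,0]},{"linear":[0,0,1],"twist":[0,0,0]},{"linear":[0,0,1],"twist":[0,0,0]},{"linear":[0.2,-0.3,1],"twist":[0,0,0.1]},{"linear":[0.2,-0.8,1],"twist":[0,0,0.1]},{"linear":[0.2,-0.9,0.5],"twist":[0,0,0.1]},{"linear":[0.25,-0.9,0],"twist":[-0.13,0.8,0.1]},{"linear":[0.25,-0.9,0],"twist":[-0.13,0.8,0.1]},{"linear":[0.25,-0.9,0],"twist":[-0.13,0.8,0.1]},{"linear":[0.25,-0.9,0],"twist":[-0.13,0.8,0.1]},{"linear":[0.25,-0.9,0],"twist":[-0.13,0.8,0]},{"linear":[0.25,-0.8,0],"twist":[0,0,0]},{"linear":[0.2,-0.8,0],"twist":[0,0,0]},{"linear":[0,-0.2,0],"twist":[0,0,0]},{"linear":[0,0,0],"twist":[0,0,0]}]'
python3 - <<'E'
from h import *
st()
for n in("top","side"):
    im,d,m=grab(n);np.savez(n+"3.npz",im=im,d=d,P=cloud(d,m))
    if n=="side":cv2.imwrite("pics/s3.png",cv2.resize(im[130:330,170:420],None,fx=3,fy=3,interpolation=cv2.INTER_CUBIC))
st()
E
```

```text
t: 9.75
eef_pos: [0.4649, 0.1228, 0.196]
eef_rot: [3.124, 0.256, -0.01]
wrist_force: [-0.6, -0.1, -1.0]
finger_gap: 0.227
grasp_force: 30.0
t 9.75 pos [0.4649 0.1228 0.196 ] grasp [0.4649 0.1228 0.19  ] yaw 9.4 tilt 0.4 roll -0.4 F [-0.6 -0.1 -1. ] gap 0.227 gf 30.0 q [-0.19  0.01 -0.13  1.92  0.01  1.22 -1.73]
t 9.85 pos [0.4649 0.1235 0.1959] grasp [0.4648 0.1235 0.1899] yaw 9.5 tilt 0.4 roll -0.4 F [-0.3 -0.3 -2. ] gap 0.227 gf 30.0 q [-0.19  0.01 -0.13  1.92  0.01  1.22 -1.73]
```

View pics/s3.png

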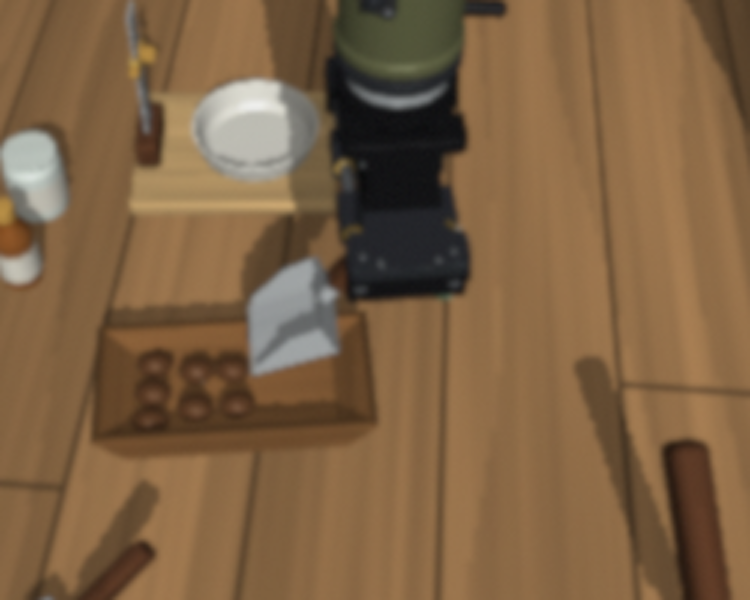

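Scoop held nose-down above the tray (pan at about (295,320) in the crop), nutmegs untouched. I check its pose in the hand from the depth data.

```bash
cat > pan.py <<'E'
from h import *
def pan(n,k,tcp,yaw,Z=None):
    Z=np.load(f"{n}{k}.npz") if Z is None else Z;P=Z["P"];im=Z["im"].astype(int)
    a=np.radians(yaw);F=np.array([[np.cos(a),np.sin(a),0],[-np.sin(a),np.cos(a),0],[0,0,1]])
    L=(P-np.array(tcp))@F.T
    m=(np.ptp(im,axis=-1)<30)&(im.sum(-1)>240)&(L[...,0]>.02)&(L[...,0]<.19)&(abs(L[...,1])<.06)&(L[...,2]>-.16)&(L[...,2]<.02)
    p=L[m]
    q=p[abs(p[:,1])<.026]
    best=None;rng=np.random.default_rng(0)
    for _ in range(300):
        s=q[rng.choice(len(q),3,False)];nn=np.cross(s[1]-s[0],s[2]-s[0]);nn/=np.linalg.norm(nn)+1e-12
        if abs(nn[2])<.6: continue
        c=(abs((q-s[0])@nn)<.002).sum()
        if best is None or c>best[0]: best=(c,nn*np.sign(nn[2]),s[0])
    inl=q[abs((q-best[2])@best[1])<.003];c=inl.mean(0);nn=np.linalg.svd(inl-c)[2][2];nn*=np.sign(nn[2])
    pl=p[abs((p-c)@nn)<.004]
    print(n,len(q),best[0],"pitch",np.degrees(np.arctan2(nn[0],nn[2])).round(1),"roll",np.degrees(np.arctan2(nn[1],nn[2])).round(1),"lip x",np.percentile(pl[:,0],99).round(4),"z at lip",np.median(pl[pl[:,0]>np.percentile(pl[:,0],96)][:,2]).round(4),"y",np.percentile(pl[:,1],[1,99]).round(4))
E
python3 -c "
from pan import *
for n in('top','side'): pan(n,3,[.4649,.1235,.196],9.5)"
```

```text
top 27 23 pitch 22.4 roll 12.2 lip x 0.1004 z at lip -0.1125 y [-0.0322 -0.0163]
side 434 294 pitch 20.0 roll 0.4 lip x 0.1003 z at lip -0.1118 y [-0.0338  0.0323]
```

```bash
python3 -m pendant '[{"linear":[-0.36,-0.05,-0.3],"twist":[0,0,-0.1]},{"linear":[0,0,-0.8],"twist":[0,0,0]},{"linear":[0,0,-0.8],"twist":[0,0,0]},{"linear":[0,0,-0.6],"twist":[0,0,0]},{"linear":[0,0,-0.3],"twist":[0,0,0]},{"linear":[0,0,0],"twist":[0,0,0]},{"linear":[0,0,0],"twist":[0,0,0]}]'
python3 - <<'E'
from pan import *
o=st()
for n in("top","side"):
    im,d,m=grab(n);np.savez(n+"4.npz",im=im,d=d,P=cloud(d,m))
pan("side",4,o["eef_pos"],9.2)
E
```

```text
t: 10.72
eef_pos: [0.4567, 0.1214, 0.1263]
eef_rot: [3.125, 0.243, -0.008]
wrist_force: [0.2, 0.5, -1.3]
finger_gap: 0.227
grasp_force: 30.0
t 10.72 pos [0.4567 0.1214 0.1263] grasp [0.4567 0.1214 0.1203] yaw 8.9 tilt 0.3 roll -0.4 F [ 0.2  0.5 -1.3] gap 0.227 gf 30.0 q [-0.19  0.06 -0.13  2.02  0.02  1.08 -1.75]
side 435 276 pitch 21.1 roll 0.7 lip x 0.1003 z at lip -0.1119 y [-0.0351  0.0321]
```

```bash
python3 -m pendant '[{"linear":[0,0,-0.37],"twist":[0.12,-0.8,0]},{"linear":[0,0,-0.37],"twist":[0.12,-0.8,0]},{"linear":[0,0,-0.37],"twist":[0.12,-0.8,0]},{"linear":[0,0,-0.35],"twist":[0.12,-0.8,0]},{"linear":[0,0,0],"twist":[0,0,0]},{"linear":[0,0,0],"twist":[0,0,0]}]'
python3 - <<'E'
from pan import *
o=st()
for n in("top","side"):
    im,d,m=grab(n);np.savez(n+"5.npz",im=im,d=d,P=cloud(d,m))
pan("side",5,o["eef_pos"],9.2)
E
```

```text
t: 11.58
eef_pos: [0.4569, 0.1214, 0.0901]
eef_rot: [-3.09, -0.238, -0.43]
wrist_force: [-0.8, 0.2, -1.5]
finger_gap: 0.227
grasp_force: 30.0
t 11.57 pos [0.4569 0.1214 0.0901] grasp [0.4585 0.1216 0.0843] yaw 8.7 tilt -15.8 roll -0.5 F [-0.8  0.2 -1.5] gap 0.227 gf 30.0 q [-0.2  -0.08 -0.16  2.26  0.08  0.69 -1.83]
side 449 315 pitch 4.7 roll 0.2 lip x 0.1268 z at lip -0.0791 y [-0.0352  0.0314]
```

```bash
python3 -m pendant '[{"linear":[0.2,0.03,-0.04],"twist":[0,0,0]},{"linear":[0.3,0.046,0],"twist":[0,0,0]},{"linear":[0.3,0.046,0],"twist":[0,0,0]},{"linear":[0.3,0.046,0],"twist":[0,0,0]},{"linear":[0.3,0.046,0],"twist":[0,0,0]},{"linear":[0.3,0.046,0],"twist":[0,0,0]},{"linear":[0.2,0.03,0],"twist":[0,0,0]},{"linear":[0,0,0],"twist":[0,0,0]}]'
python3 - <<'E'
from pan import *
o=st()
im,d,m=grab("side");cv2.imwrite("pics/s6.png",cv2.resize(im[210:300,180:330],None,fx=5,fy=5,interpolation=cv2.INTER_CUBIC))
E
```

```text
t: 12.68
eef_pos: [0.5043, 0.1286, 0.0882]
eef_rot: [-3.09, -0.238, -0.431]
wrist_force: [0.5, -0.8, -0.7]
finger_gap: 0.226
grasp_force: 30.0
t 12.68 pos [0.5043 0.1286 0.0882] grasp [0.5059 0.1288 0.0825] yaw 8.7 tilt -15.8 roll -0.5 F [ 0.5 -0.8 -0.7] gap 0.226 gf 30.0 q [-0.19  0.02 -0.15  2.17  0.1   0.68 -1.83]
```

View pics/s6.png

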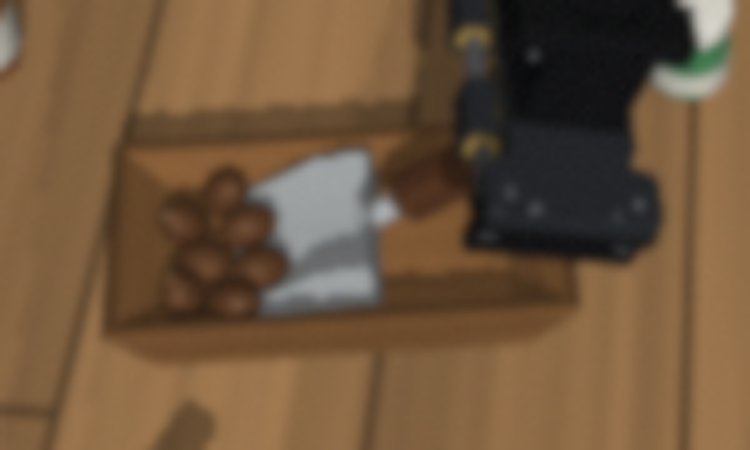

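Nutmegs are bunched against the end wall, two of them riding on the lip (245,225 and 262,265). I keep pushing.

```bash
python3 -m pendant '[{"linear":[0.3,0.046,0],"twist":[0,0,0]},{"linear":[0.3,0.046,0],"twist":[0,0,0]},{"linear":[0.3,0.046,0],"twist":[0,0,0]},{"linear":[0,0,0],"twist":[0,0,0]}]'
python3 - <<'E'
from pan import *
o=st()
im,d,m=grab("side");cv2.imwrite("pics/s7.png",cv2.resize(im[210:300,180:330],None,fx=5,fy=5,interpolation=cv2.INTER_CUBIC))
E
```

```text
t: 13.22
eef_pos: [0.527, 0.1321, 0.0881]
eef_rot: [-3.09, -0.238, -0.431]
wrist_force: [0.5, -0.6, -1.7]
finger_gap: 0.227
grasp_force: 30.0
t 13.22 pos [0.527  0.1321 0.0881] grasp [0.5287 0.1323 0.0824] yaw 8.8 tilt -15.8 roll -0.5 F [ 0.5 -0.6 -1.7] gap 0.227 gf 30.0 q [-0.19  0.07 -0.14  2.12  0.11  0.68 -1.82]
```

View pics/s7.png

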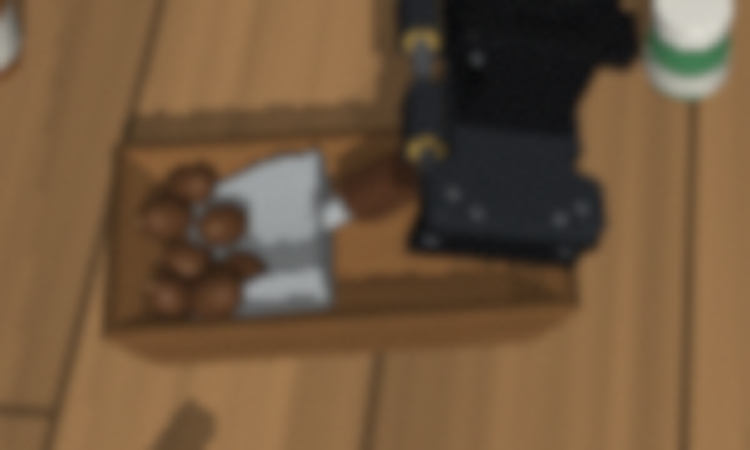

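Two to three nutmegs are inside the pan. I curl the nose up along the leaning end wall and lift.

```bash
python3 -m pendant '[{"linear":[0.2,0.03,0.02],"twist":[0,0,0]},{"linear":[-0.06,-0.01,-0.2],"twist":[0.15,-0.98,0]},{"linear":[-0.06,-0.01,-0.2],"twist":[0.15,-0.98,0]},{"linear":[-0.06,-0.01,-0.2],"twist":[0.15,-0.98,0]},{"linear":[-0.1,-0.015,0.4],"twist":[0.15,-0.98,0]},{"linear":[-0.1,-0.015,0.6],"twist":[0.1,-0.6,0]},{"linear":[0,0,0.6],"twist":[0,0,0]},{"linear":[0,0,0.6],"twist":[0,0,0]},{"linear":[0,0,0],"twist":[0,0,0]}]'
python3 - <<'E'
from pan import *
o=st()
im,d,m=grab("side");cv2.imwrite("pics/s8.png",cv2.resize(im[190:300,180:330],None,fx=5,fy=5,interpolation=cv2.INTER_CUBIC))
E
```

```text
t: 14.4
eef_pos: [0.5224, 0.1316, 0.13]
eef_rot: [-2.915, -0.222, -1.027]
wrist_force: [0.7, 0.8, -0.8]
finger_gap: 0.226
grasp_force: 30.0
t 14.4 pos [0.5224 0.1316 0.13  ] grasp [0.5261 0.1321 0.1253] yaw 8.6 tilt -38.8 roll -0.4 F [ 0.7  0.8 -0.8] gap 0.226 gf 30.0 q [-0.25 -0.17 -0.14  2.4   0.49  0.29 -2.24]
```

View pics/s8.png

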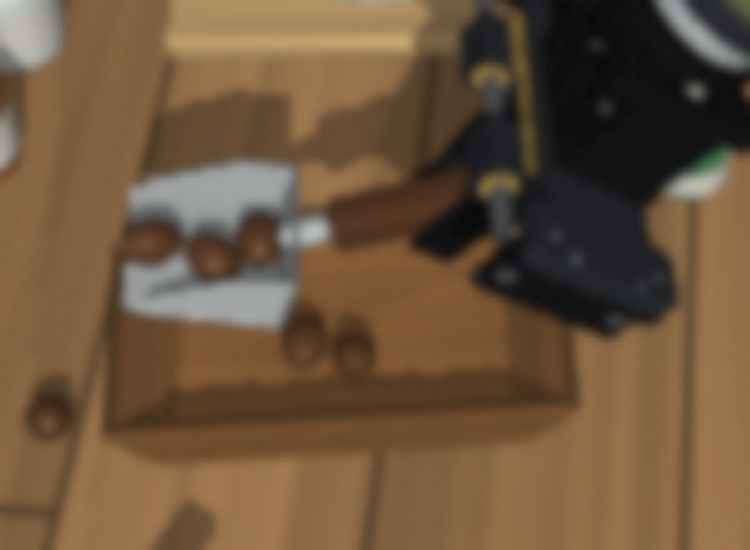

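Pan holds two nutmegs deep inside and one at the lip (150,240). One nutmeg escaped onto the table (50,412). I lift on and check both.

```bash
python3 -m pendant '[{"linear":[0,0,0.6],"twist":[0,0,0]},{"linear":[0,0,0.8],"twist":[0,0,0]},{"linear":[0,0,0.8],"twist":[0,0,0]},{"linear":[0,0,0.8],"twist":[0,0,0]},{"linear":[0,0,0],"twist":[0,0,0]}]'
python3 - <<'E'
from pan import *
o=st()
im,d,m=grab("side");np.savez("side9.npz",im=im,d=d,P=cloud(d,m));cv2.imwrite("pics/s9.png",cv2.resize(im[150:330,150:350],None,fx=3.3,fy=3.3,interpolation=cv2.INTER_CUBIC))
E
```

```text
t: 15.08
eef_pos: [0.5224, 0.1314, 0.2046]
eef_rot: [-2.916, -0.222, -1.027]
wrist_force: [-0.8, -0.3, -1.8]
finger_gap: 0.228
grasp_force: 30.0
t 15.07 pos [0.5224 0.1314 0.2046] grasp [0.5261 0.1319 0.1999] yaw 8.5 tilt -38.8 roll -0.4 F [-0.8 -0.3 -1.8] gap 0.228 gf 30.0 q [-0.33 -0.29 -0.06  2.32  0.31  0.48 -2.04]
```

View pics/s9.png

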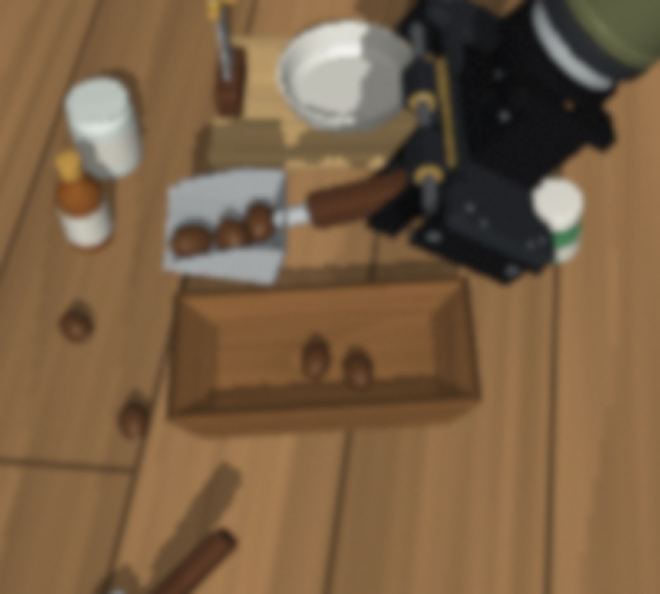

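The scoop holds three nutmegs. The two on the table (75,323) and (133,418) are nearly still. I carry the load to the dish.

```bash
python3 -m pendant '[{"linear":[0,-0.2,0],"twist":[0,0,0]},{"linear":[0,-0.4,0],"twist":[0,0,0]},{"linear":[-0.1,-0.6,0],"twist":[-0.02,0.2,-0.07]},{"linear":[-0.1,-0.8,0],"twist":[-0.02,0.2,-0.07]},{"linear":[-0.1,-1,0],"twist":[-0.02,0.2,-0.07]},{"linear":[-0.1,-1,0],"twist":[-0.02,0.2,-0.07]},{"linear":[-0.1,-1,0],"twist":[-0.02,0.2,-0.07]},{"linear":[-0.1,-1,0],"twist":[-0.02,0.2,-0.07]},{"linear":[-0.1,-1,0],"twist":[-0.02,0.2,-0.07]},{"linear":[-0.1,-1,-0.1],"twist":[-0.02,0.2,-0.07]},{"linear":[-0.1,-1,-0.1],"twist":[-0.02,0.2,-0.07]},{"linear":[-0.1,-0.8,-0.1],"twist":[-0.02,0.2,-0.07]},{"linear":[-0.1,-0.6,-0.1],"twist":[0,0,0]},{"linear":[0,-0.4,0],"twist":[0,0,0]},{"linear":[0,-0.2,0],"twist":[0,0,0]},{"linear":[0,0,0],"twist":[0,0,0]},{"linear":[0,0,0],"twist":[0,0,0]}]'
python3 - <<'E'
from pan import *
o=st()
im,d,m=grab("side");np.savez("side10.npz",im=im,d=d,P=cloud(d,m));pan("side",10,o["eef_pos"],6)
im,d,m=grab("top");np.savez("top10.npz",im=im,d=d,P=cloud(d,m))
# brown blobs on steel: points within pan region
for n in("side","top"):
    Z=np.load(n+"10.npz");P=Z["P"];i=Z["im"].astype(int);L=P-o["eef_pos"]
    mm=(L[...,0]>.05)&(L[...,0]<.17)&(abs(L[...,1])<.05)&(L[...,2]>-.08)&(L[...,2]<.0)&(i[...,2]-i[...,0]>20)
    print(n,mm.sum(),L[mm].mean(0).round(3),L[mm].min(0).round(3),L[mm].max(0).round(3))
E
```

```text
t: 17.25
eef_pos: [0.5028, -0.1417, 0.1896]
eef_rot: [-3.026, -0.138, -0.765]
wrist_force: [-0.6, 0.4, -2.1]
finger_gap: 0.228
grasp_force: 30.0
t 17.25 pos [ 0.5028 -0.1417  0.1896] grasp [ 0.5056 -0.1415  0.1843] yaw 5.1 tilt -28.4 roll -0.3 F [-0.6  0.4 -2.1] gap 0.228 gf 30.0 q [ 0.09 -0.22  0.24  2.21 -0.22  0.7  -1.  ]
side 216 49 pitch 17.6 roll -2.5 lip x 0.1398 z at lip -0.0512 y [-0.0367  0.0326]
side 150 [ 0.101  0.023 -0.036] [ 0.05  -0.028 -0.057] [ 0.142  0.045 -0.012]
top 202 [ 0.1    0.015 -0.036] [ 0.05  -0.028 -0.062] [ 0.144  0.043 -0.011]
```

```bash
python3 -m pendant '[{"linear":[-0.15,0,-0.2],"twist":[0,0.1,0]},{"linear":[-0.25,0,-0.35],"twist":[-0.02,0.25,0]},{"linear":[-0.25,0,-0.35],"twist":[-0.02,0.25,0]},{"linear":[-0.25,0,-0.35],"twist":[-0.02,0.25,0]},{"linear":[-0.25,0,-0.35],"twist":[-0.02,0.25,0]},{"linear":[-0.25,0,-0.35],"twist":[-0.02,0.25,0]},{"linear":[-0.12,0,-0.17],"twist":[-0.02,0.25,0]},{"linear":[0,0,0],"twist":[0,0,0]}]'
python3 -c "
from h import *
o=st()"
```

```text
t: 18.35
eef_pos: [0.4648, -0.1423, 0.1365]
eef_rot: [-3.076, -0.139, -0.551]
wrist_force: [0.1, -0.2, -1.7]
finger_gap: 0.229
grasp_force: 30.0
t 18.35 pos [ 0.4648 -0.1423  0.1365] grasp [ 0.4669 -0.1421  0.1308] yaw 5.1 tilt -20.3 roll -0.2 F [ 0.1 -0.2 -1.7] gap 0.229 gf 30.0 q [ 0.11 -0.16  0.22  2.24 -0.16  0.74 -1.05]
```

Exactly where planned. Pour.

```bash
python3 -m pendant '[{"linear":[0.18,0.015,0.25],"twist":[-0.05,0.6,0]},{"linear":[0.18,0.015,0.25],"twist":[-0.05,0.6,0]},{"linear":[0.18,0.015,0.25],"twist":[-0.05,0.6,0]},{"linear":[0.18,0.015,0.25],"twist":[-0.05,0.6,0]},{"linear":[0.18,0.015,0.25],"twist":[-0.05,0.6,0]},{"linear":[0.22,0.02,0.2],"twist":[-0.05,0.6,0]},{"linear":[0.22,0.02,0.2],"twist":[-0.05,0.6,0]},{"linear":[0.22,0.02,0.2],"twist":[-0.05,0.6,0]},{"linear":[0.22,0.02,0.2],"twist":[-0.05,0.6,0]},{"linear":[0.22,0.02,0.2],"twist":[-0.05,0.6,0]},{"linear":[0.48,0.04,0.21],"twist":[-0.09,0.99,0]},{"linear":[0.48,0.04,0.21],"twist":[-0.09,0.99,0]},{"linear":[0.48,0.04,0.21],"twist":[-0.09,0.99,0]},{"linear":[0.5,0.045,0.1],"twist":[-0.09,0.99,0]},{"linear":[0.5,0.045,0.1],"twist":[-0.09,0.99,0]},{"linear":[0,0,0],"twist":[0,0,0]},{"linear":[0,0,0],"twist":[0,0,0]},{"linear":[0,0,0],"twist":[0,0,0]}]'
python3 - <<'E'
from pan import *
o=st()
D=np.array([.5966,-.131])
for n in("top","side"):
    im,d,m=grab(n);P=cloud(d,m);np.savez(n+"11.npz",im=im,d=d,P=P)
    i=im.astype(int);r=np.hypot(P[...,0]-D[0],P[...,1]-D[1])
    mm=(r<.05)&(P[...,2]<.06)&(P[...,2]>.022)&(i[...,2]-i[...,0]>20)
    print(n,mm.sum(),P[mm].mean(0).round(3) if mm.any() else "")
a,b=np.load("top11.npz")["im"],np.load("side11.npz")["im"]
c=np.hstack([cv2.resize(a[130:270,250:380],(390,420)),cv2.resize(b[110:240,180:310],(400,420))]);cv2.imwrite("pics/c11.png",c)
E
```

```text
t: 20.6
eef_pos: [0.5754, -0.1332, 0.2149]
eef_rot: [2.973, 0.132, -0.922]
wrist_force: [-0.3, 0.1, -1.3]
finger_gap: 0.23
grasp_force: 30.0
t 20.6 pos [ 0.5754 -0.1332  0.2149] grasp [ 0.572  -0.1335  0.2099] yaw 5.1 tilt 34.5 roll -0.0 F [-0.3  0.1 -1.3] gap 0.23 gf 30.0 q [ 0.02  0.64  0.16  1.18  0.05  1.9  -1.3 ]
top 0 
side 108 [ 0.616 -0.119  0.038]
```

View pics/c11.png

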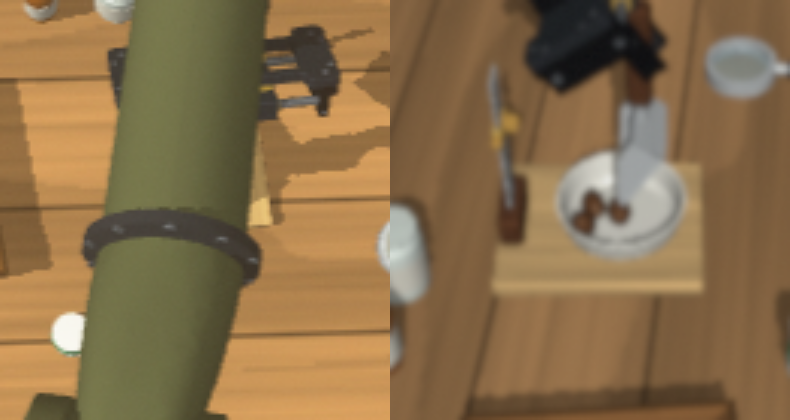

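The side view shows three nutmegs in the dish (593,205; 583,222; 620,212) and the scoop empty. Next: lift away and return the scoop to its place.

```bash
python3 -m pendant '[{"linear":[0,0,0.5],"twist":[0,0,0]},{"linear":[0,0,1],"twist":[0,0,0]},{"linear":[0,0,1],"twist":[0,0,0]},{"linear":[-0.3,0.5,0.5],"twist":[0.09,-0.95,0]},{"linear":[-0.4,1,0],"twist":[0.09,-0.95,0.1]},{"linear":[-0.4,1,0],"twist":[0.09,-0.95,0.1]},{"linear":[-0.4,1,0],"twist":[0.1,-0.95,0.1]},{"linear":[-0.4,1,0],"twist":[0.1,-0.95,0.1]},{"linear":[-0.4,1,0],"twist":[0.1,-0.95,0.1]},{"linear":[-0.4,1,0],"twist":[0.12,-0.95,0.1]},{"linear":[-0.4,1,-0.2],"twist":[0.12,-0.95,0.1]},{"linear":[-0.4,1,-0.2],"twist":[0.13,-0.95,0.1]},{"linear":[-0.4,1,-0.2],"twist":[0.14,-0.95,0.1]},{"linear":[-0.4,1,-0.2],"twist":[0.14,-0.95,0.1]},{"linear":[-0.4,1,-0.2],"twist":[0.1,-0.5,0.1]},{"linear":[-0.4,1,-0.2],"twist":[0,0,0.1]},{"linear":[-0.4,1,-0.2],"twist":[0,0,0.1]},{"linear":[-0.4,1,-0.2],"twist":[0,0,0]},{"linear":[-0.4,1,-0.2],"twist":[0,0,0]},{"linear":[-0.2,0.8,-0.2],"twist":[0,0,0]}]'
python3 -m pendant '[{"linear":[0,0.5,0],"twist":[0,0,0]},{"linear":[0,0,0],"twist":[0,0,0]},{"linear":[0,0,0],"twist":[0,0,0]}]'
python3 - <<'E'
from pan import *
o=st()
im,d,m=grab("side");np.savez("side12.npz",im=im,d=d,P=cloud(d,m));pan("side",12,o["eef_pos"],12)
E
```

```text
t: 23.2
eef_pos: [0.4122, 0.2753, 0.2395]
eef_rot: [-3.051, -0.309, -0.556]
wrist_force: [-0.4, -0.6, -1.2]
finger_gap: 0.224
grasp_force: 30.0
t: 23.58
eef_pos: [0.4136, 0.2863, 0.2389]
eef_rot: [-3.052, -0.306, -0.555]
wrist_force: [0.5, 0.4, -2.1]
finger_gap: 0.225
grasp_force: 30.0
t 23.57 pos [0.4136 0.2863 0.2389] grasp [0.4157 0.2866 0.2333] yaw 11.3 tilt -20.6 roll -0.6 F [ 0.5  0.4 -2.1] gap 0.225 gf 30.0 q [-0.35 -0.21 -0.4   2.05  0.14  0.98 -2.18]
side 898 714 pitch 0.1 roll 0.7 lip x 0.1322 z at lip -0.07 y [-0.0342  0.0305]
```

```bash
python3 -m pendant '[{"linear":[0,0.5,-0.5],"twist":[0,0,0]},{"linear":[0,0.5,-1],"twist":[0,0,0]},{"linear":[0,0,-1],"twist":[0,0,0]},{"linear":[0,0,-1],"twist":[0,0,0]},{"linear":[0,0,-1],"twist":[0,0,0]},{"linear":[0,0,-1],"twist":[0,0,0]},{"linear":[0,0,-0.6],"twist":[0,0,0]},{"linear":[0,0,-0.4],"twist":[0,0,0]},{"linear":[0,0,0],"twist":[0,0,0]},{"linear":[0,0,0],"twist":[0,0,0]}]'
python3 -c "
from h import *
o=st()"
```

```text
t: 24.88
eef_pos: [0.4138, 0.3128, 0.077]
eef_rot: [-3.05, -0.308, -0.557]
wrist_force: [0.7, 0.1, -1.8]
finger_gap: 0.225
grasp_force: 30.0
t 24.88 pos [0.4138 0.3128 0.077 ] grasp [0.4158 0.3132 0.0714] yaw 11.4 tilt -20.6 roll -0.5 F [ 0.7  0.1 -1.8] gap 0.225 gf 30.0 q [-0.36  0.04 -0.49  2.2   0.4   0.65 -2.51]
```

```bash
python3 -m pendant '[{"linear":[0,0,-0.12],"twist":[0,0,0]},{"linear":[0,0,-0.06],"twist":[0,0,0]},{"linear":[0,0,0],"twist":[0,0,0]}]'
python3 -m pendant '[{"linear":[0,0,0],"twist":[0,0,0]},{"linear":[0,0,0],"twist":[0,0,0]},{"linear":[0,0,0],"twist":[0,0,0]},{"linear":[0,0,0],"twist":[0,0,0]},{"linear":[0,0,0],"twist":[0,0,0]},{"linear":[0,0,0],"twist":[0,0,0]},{"linear":[0,0,0],"twist":[0,0,0]},{"linear":[0,0,0],"twist":[0,0,0]}]' -1
```

```text
t: 25.25
eef_pos: [0.4131, 0.3123, 0.0716]
eef_rot: [-3.051, -0.308, -0.554]
wrist_force: [-1.0, 0.7, -2.2]
finger_gap: 0.229
grasp_force: 30.0
t: 26.25
eef_pos: [0.4132, 0.3123, 0.0716]
eef_rot: [-3.051, -0.308, -0.555]
wrist_force: [-0.1, 0.2, 0.1]
finger_gap: 0.982
grasp_force: 0.0
```

```bash
python3 -m pendant '[{"linear":[-0.2,0,0.5],"twist":[0,0,0]},{"linear":[-0.3,0,1],"twist":[0,0,0]},{"linear":[0,0,1],"twist":[0,0,0]},{"linear":[0,0,1],"twist":[0,0,0]},{"linear":[0,0,1],"twist":[0,0,0]},{"linear":[0,0,1],"twist":[0,0,0]},{"linear":[0.1,-0.5,1],"twist":[0,0,0]},{"linear":[0.1,-1,0.5],"twist":[-0.06,0.4,-0.2]},{"linear":[0.1,-1,0],"twist":[-0.06,0.4,-0.2]},{"linear":[0.1,-1,0],"twist":[-0.06,0.4,-0.2]},{"linear":[0.1,-1,0],"twist":[-0.06,0.4,-0.2]},{"linear":[0.1,-1,0],"twist":[-0.05,0.4,-0.2]},{"linear":[0.1,-1,0],"twist":[-0.05,0.4,-0.2]},{"linear":[0.1,-1,0],"twist":[-0.04,0.4,-0.2]},{"linear":[0.1,-1,0],"twist":[-0.03,0.4,-0.2]},{"linear":[0.1,-1,0],"twist":[-0.02,0.4,-0.2]},{"linear":[0.1,-1,0],"twist":[0,0.4,-0.2]},{"linear":[0.1,-1,0],"twist":[0,0,0]},{"linear":[0,-1,0],"twist":[0,0,0]},{"linear":[0,-1,0],"twist":[0,0,0]}]'
python3 -m pendant '[{"linear":[0,-1,0],"twist":[0,0,0]},{"linear":[0,-1,0],"twist":[0,0,0]},{"linear":[0,-1,0],"twist":[0,0,0]},{"linear":[0,-1,0],"twist":[0,0,0]},{"linear":[0,-1,0],"twist":[0,0,0]},{"linear":[0,-1,0],"twist":[0,0,0]},{"linear":[0,-1,0],"twist":[0,0,0]},{"linear":[0,-1,0],"twist":[0,0,0]},{"linear":[0,-1,0],"twist":[0,0,0]},{"linear":[0,-1,0],"twist":[0,0,0]},{"linear":[0,-1,-0.3],"twist":[0,0,0]},{"linear":[0,-1,-0.3],"twist":[0,0,0]},{"linear":[0,-1,-0.5],"twist":[0,0,0]},{"linear":[0,-0.5,-0.5],"twist":[0,0,0]},{"linear":[0,0,0],"twist":[0,0,0]}]'
python3 - <<'E'
from h import *
o=st()
for n in("top","side"):
    im,d,m=grab(n);P=cloud(d,m);np.savez(n+"13.npz",im=im,d=d,P=P)
    # scoop flat? handle heights
    q=P[(P[...,0]>.3)&(P[...,0]<.46)&(P[...,1]>.25)&(P[...,1]<.4)&(P[...,2]>.05)&(P[...,2]<.13)]
    print(n,"scoop handle zmax",q[:,2].max().round(3),q.mean(0).round(3))
    h=P[(P[...,0]>.34)&(P[...,0]<.56)&(P[...,1]>-.43)&(P[...,1]<-.3)&(P[...,2]>.008)&(P[...,2]<.025)];print(" loupe",h.min(0).round(3),h.max(0).round(3))
    D=np.array([.5966,-.131]);i=im.astype(int);r=np.hypot(P[...,0]-D[0],P[...,1]-D[1])
    mm=(r<.052)&(P[...,2]<.06)&(P[...,2]>.025)&(i[...,2]-i[...,0]>20);print(" dish brown",mm.sum(),P[mm].mean(0).round(3) if mm.any() else "")
E
```

```text
t: 28.75
eef_pos: [0.4305, -0.0254, 0.2475]
eef_rot: [3.135, 0.046, 0.014]
wrist_force: [0.7, -0.4, -0.0]
finger_gap: 0.997
grasp_force: 0.0
t: 30.62
eef_pos: [0.43, -0.3624, 0.2057]
eef_rot: [3.135, 0.042, 0.009]
wrist_force: [0.2, -0.3, -0.5]
finger_gap: 0.996
grasp_force: 0.0
t 30.62 pos [ 0.43   -0.3624  0.2057] grasp [ 0.43   -0.3624  0.1997] yaw 1.5 tilt -0.3 roll -0.4 F [ 0.2 -0.3 -0.5] gap 0.996 gf 0.0 q [ 0.24  0.16  0.46  1.75 -0.07  1.24 -0.83]
top scoop handle zmax 0.1 [0.417 0.309 0.076]
 loupe [ 0.356 -0.401  0.008] [ 0.536 -0.315  0.023]
 dish brown 144 [ 0.616 -0.125  0.037]
side scoop handle zmax 0.097 [0.419 0.316 0.074]
 loupe [ 0.356 -0.4    0.008] [ 0.537 -0.324  0.021]
 dish brown 113 [ 0.615 -0.12   0.038]
```

```bash
python3 -m pendant '[{"linear":[0,0,-1],"twist":[0.05,0,0]},{"linear":[0,0,-1],"twist":[0,0,0]},{"linear":[0,0,-1],"twist":[0,0,0]},{"linear":[0,0,-1],"twist":[0,0,0]},{"linear":[0,0,-1],"twist":[0,0,0]},{"linear":[0,0,-1],"twist":[0,0,0]},{"linear":[0,0,-0.6],"twist":[0,0,0]},{"linear":[0,0,-0.4],"twist":[0,0,0]},{"linear":[0,0,0],"twist":[0,0,0]},{"linear":[0,0,0],"twist":[0,0,0]}]'
python3 -c "
from h import *
o=st()"
```

```text
t: 31.98
eef_pos: [0.4313, -0.3631, 0.0325]
eef_rot: [3.137, 0.044, 0.014]
wrist_force: [0.0, 0.1, 0.1]
finger_gap: 0.997
grasp_force: 0.0
t 31.98 pos [ 0.4313 -0.3631  0.0325] grasp [ 0.4313 -0.3631  0.0265] yaw 1.6 tilt -0.5 roll -0.2 F [0.  0.1 0.1] gap 0.997 gf 0.0 q [ 0.29  0.36  0.43  1.91 -0.19  0.91 -0.74]
```

```bash
python3 -m pendant '[{"linear":[0,0,-0.16],"twist":[0,0,0]},{"linear":[0,0,0],"twist":[0,0,0]}]'
python3 -m pendant '[{"linear":[0,0,0],"twist":[0,0,0]},{"linear":[0,0,0],"twist":[0,0,0]},{"linear":[0,0,0],"twist":[0,0,0]},{"linear":[0,0,0],"twist":[0,0,0]},{"linear":[0,0,0],"twist":[0,0,0]},{"linear":[0,0,0],"twist":[0,0,0]},{"linear":[0,0,0],"twist":[0,0,0]},{"linear":[0,0,0],"twist":[0,0,0]},{"linear":[0,0,0],"twist":[0,0,0]},{"linear":[0,0,0],"twist":[0,0,0]},{"linear":[0,0,0],"twist":[0,0,0]}]' 1
python3 -c "
from h import *
o=st()"
```

```text
t: 32.22
eef_pos: [0.4307, -0.3626, 0.0276]
eef_rot: [3.138, 0.044, 0.012]
wrist_force: [-0.4, -0.3, -1.2]
finger_gap: 1.0
grasp_force: 0.0
t: 33.6
eef_pos: [0.4307, -0.3627, 0.0276]
eef_rot: [3.138, 0.044, 0.012]
wrist_force: [1.0, -0.4, -0.9]
finger_gap: 0.224
grasp_force: 29.9
t 33.6 pos [ 0.4307 -0.3627  0.0276] grasp [ 0.4307 -0.3627  0.0216] yaw 1.6 tilt -0.4 roll -0.2 F [ 1.  -0.4 -0.9] gap 0.224 gf 29.9 q [ 0.29  0.36  0.43  1.91 -0.19  0.9  -0.73]
```

```bash
python3 -m pendant '[{"linear":[0,0,0.4],"twist":[0,0,0]},{"linear":[0,0,0.8],"twist":[0,0,0]},{"linear":[0,0,1],"twist":[0,0,0]},{"linear":[0,0,1],"twist":[0,0,0]},{"linear":[0,0.4,1],"twist":[0,0,0]},{"linear":[0.3,0.8,0.7],"twist":[0,0,0]},{"linear":[0.4,1,0],"twist":[0,0,0]},{"linear":[0.4,1,0],"twist":[0,0,0]},{"linear":[0.4,1,0],"twist":[0,0,0]},{"linear":[0.5,1,0],"twist":[0,0,0]},{"linear":[0.5,1,0],"twist":[0,0,0]},{"linear":[0.5,1,0],"twist":[0,0,0]},{"linear":[0.4,1,0],"twist":[0,0,0]},{"linear":[0.3,0.7,0],"twist":[0,0,0]},{"linear":[0.2,0.4,0],"twist":[0,0,0]},{"linear":[0,0,0],"twist":[0,0,0]},{"linear":[0,0,0],"twist":[0,0,0]},{"linear":[0,0,0],"twist":[0,0,0]}]'
cat > lens.py <<'E'
from h import *
o=st();D=np.array([.5966,-.131])
for n in("top","side"):
    im,d,m=grab(n);P=cloud(d,m)
    q=P[(abs(P[...,0]-D[0])<.055)&(abs(P[...,1]-D[1])<.06)&(P[...,2]>.11)&(P[...,2]<.155)]
    if len(q)<20: print(n,len(q));continue
    c,r=cv2.minEnclosingCircle(q[:,:2].astype(np.float32)*1000)
    cc=q.mean(0);nn=np.linalg.svd(q-cc)[2][2]*1;nn*=np.sign(nn[2])
    print(n,len(q),"circle",np.round(c),round(r),"z",np.percentile(q[:,2],[5,50,95]).round(4),"normal tilt deg x,y",np.degrees(nn[:2]).round(1))
    i=im.astype(int);k=P[(P[...,0]>.65)&(P[...,0]<.75)&(P[...,1]>-.2)&(P[...,1]<-.05)&(P[...,2]>.1)&(P[...,2]<.17)&(i[...,2]-i[...,0]>70)]
    print(" rider",len(k),np.median(k,0).round(4) if len(k) else "", np.percentile(k[:,2],[10,90]).round(4) if len(k) else "")
E
python3 lens.py
```

```text
t: 35.85
eef_pos: [0.5278, -0.1313, 0.1501]
eef_rot: [3.138, 0.041, 0.011]
wrist_force: [0.8, -0.2, -2.6]
finger_gap: 0.225
grasp_force: 29.9
t 35.85 pos [ 0.5278 -0.1313  0.1501] grasp [ 0.5279 -0.1313  0.1441] yaw 1.5 tilt -0.4 roll -0.2 F [ 0.8 -0.2 -2.6] gap 0.225 gf 29.9 q [-0.06  0.16  0.28  1.85 -0.05  1.12 -1.31]
top 59 circle [ 615. -107.] 21 z [0.1288 0.1349 0.1413] normal tilt deg x,y [-17.1 -30.9]
 rider 56 [ 0.6917 -0.1212  0.1327] [0.1299 0.1361]
side 477 circle [ 598. -130.] 40 z [0.1253 0.1324 0.1389] normal tilt deg x,y [-1.8  2.3]
 rider 49 [ 0.6906 -0.1142  0.1329] [0.1294 0.135 ]
```

```bash
python3 -m pendant '[{"linear":[0,0,0.06],"twist":[0,0,0]},{"linear":[0,0,0],"twist":[0,0,0]},{"linear":[0,0,0],"twist":[0,0,0]},{"linear":[0,0,0],"twist":[0,0,0]},{"linear":[0,0,0],"twist":[0,0,0]},{"linear":[0,0,0],"twist":[0,0,0]}]'
python3 lens.py && python3 -c "
from rig import ctrl
print(ctrl.close_job())"
```

```text
t: 36.7
eef_pos: [0.5282, -0.1302, 0.1516]
eef_rot: [3.138, 0.044, 0.011]
wrist_force: [0.5, -0.3, -1.1]
finger_gap: 0.225
grasp_force: 29.9
t 36.7 pos [ 0.5282 -0.1302  0.1516] grasp [ 0.5282 -0.1302  0.1456] yaw 1.6 tilt -0.4 roll -0.2 F [ 0.5 -0.3 -1.1] gap 0.225 gf 29.9 q [-0.06  0.16  0.28  1.85 -0.05  1.13 -1.31]
top 61 circle [ 618. -107.] 20 z [0.1313 0.136  0.1414] normal tilt deg x,y [-17.5 -24.8]
 rider 56 [ 0.6917 -0.1213  0.133 ] [0.1292 0.1365]
side 480 circle [ 597. -129.] 39 z [0.1267 0.1339 0.1402] normal tilt deg x,y [-2.2  2. ]
 rider 49 [ 0.6905 -0.1157  0.1323] [0.1294 0.1356]
the job is handed in; nothing more can be done
None
```

I handed the job in at 36.7 s with three nutmegs in the dish, the scoop flat on the table and the lens held level over the dish at about the rider's height (0.133 m); two other nutmegs rolled onto the table during scooping, and no verdict came back.

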